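# Find the loose hold-down bolt and hold its cover open

## Robot

A 7-joint arm with a two-finger parallel gripper is mounted at the origin on the work surface. World frame = base frame: x ahead of the robot, y to its left, z up, the work surface at z = 0. Lengths are in m, angles in rad, forces in N, time in s.
With the tool pointing down it reaches from about 0.35 to 0.775 m from the base axis. Payload 3.1 kg.
Tool frame: the origin (TCP) lies at the very end of the fingers, on their centre line; the grasp point (between the pads) lies 19 mm behind it; z points along the fingers, y is the direction in which the jaws open and shut (so a half turn about z gives the same grasp; the last joint's range is limited). The gripper opens to 85 mm and grips with 20 to 120 N. Pads are 22 mm wide; open, the fingers measure 114 mm over their backs; the gripper's body (76 mm by 85 mm) begins 54 mm behind the grasp point. The pads swing forward as they close: fully open they stand 13 mm farther back than shut.
Start: joints at [-0.042, 0.311, 0.014, 1.512, -0.004, 1.319, -0.027], TCP at [0.55, 0, 0.231] pointing down, gripper open.
Joint ranges: [-2.7, 2.7], [-0.3, 1.91], [-1.27, 1.3], [0.12, 2.57], [-1.44, 4.58], [0.2, 2.03], [-3.05, 3.05]. Speed limits (rad/s): [2.79, 2.79, 3.14, 3.14, 3.14, 3.14, 3.14].

## Interface

Orientations are given as a unit quaternion [w, x, y, z].
In Python, from rig import * gives the robot as it stands.
- The arm moves only by the shell command python3 -m pendant 'ROWS' [FORCE]. ROWS is a JSON object of lists of equal length, an entry for each row: "fingers": the finger opening in mm, from 0 to 85.4; "dp": the shift along the tool's x, y, z as a fraction of full scale, a list of three; "angular": the turn, a rotation vector about the tool's x, y, z as a fraction of full scale, a list of three. In form: {"fingers": [fingers, ...], "dp": [[dx, dy, dz], ...], "angular": [[ax, ay, az], ...]}. A call has 1 to 10 rows; each row shifts and turns the commanded pose from where the row before left it, along the tool's axes as they then stand; what a row does not reach is not made up. Full scale, the value 1, is 800 mm for a shift and pi rad for a turn. A row lasts 1/8 s, in which the tool goes at most 62.5 mm and 10.7 degrees, less where a joint would pass 70% of its speed; a pose out of reach is approached as far as the arm can. A call with a number of a shift or a turn outside -1 to 1 is refused whole. A call with a gripper value outside its range is refused whole. The fingers move at their own pace and stop on an object; FORCE is the grip in N (left out, the last holds). Time passes only in rows, so rows that do not move let the fingers close. It gives the time, the measured TCP pose, the force and the opening at its end, in the units of the state.
- get_obs(): the state, without advancing time (a new reading comes with each control period).
- read_camera(name): name is "scene" or "side" or "wrist"; returns a dict with "image" (384x512x3 uint8, blue, green, red), "K" (3x3 intrinsics, pixels), "pose" (4x4, takes a point from camera to world coordinates). Camera axes: x right, y down, z forward; pixel columns grow to the right and rows downward; lengths in m; the calibration is good to about 2 mm. A picture is of the moment at which its call begins. There is no depth.
- close_job(): hands the job in, once; it reports no verdict.
Trained networks look in a picture, given as the dict that the camera call returned (one of the last four; its "shot" number tells which), for a name from the list of things; names that differ only in an ending like _2 or _b are one class to them, and where a whole thing is asked for, a point or a joint stands for the part that bears it (a point fixed in the world has none). Each returns a list of dicts, best first, with "confidence" (0 to 1); they miss things now and then, are a little off and sometimes report something else, mostly with a low value. They report only what shows in the picture. A call takes as long as a camera call.
- recognise(label, picture): "box" ([left, top, right, bottom] in pixels, round what is visible of it).
- trace(label, picture): "region" (384x512 bool, what is visible of it) and "box" ([left, top, right, bottom] in pixels, round what is visible of it).
- landmark_of(label, picture): "centre" ([row, column] in pixels: a listed point, or the origin of a listed thing).
The state is a dict: "time_s": time; "qpos": joint angles; "qvel": joint speeds; "effort": joint torques, N m; "tool_pos": TCP position; "orientation": TCP orientation; "contact_force": force on the tool from outside, world axes, zero at the start; "moment": the same for the moment, N m; "finger_gap": finger opening in m.
Only numpy, scipy, OpenCV 4.12 (cv2) and the standard library are available. Lean on these libraries where they do the work, as an engineer would, in place of code of your own. Each camera call takes 0.05 s, during which the arm holds its last target.

## Task

One of the three hold-down bolts of the sample stage is loose: going from the left one to the right one (as seen from the robot), tap the head of each with shut fingertips; the loose one gives and stays sunk. Then take that bolt's yellow cover by its black fin, lift it to about 40 degrees so that someone could get at the nut, and keep it there: the job finishes with you still holding the cover up. Leave the covers of the two sound bolts shut and do not disturb the things standing around.

Things in the scene. Friction and masses are not known exactly. Their poses are not given: they have to be found in the camera images.
- stage_base: Aluminium plate, 130 (x) x 300 (y) x 40 mm, fixed, with a low white stage unit (100 x 300 mm, top at 44 mm, window ring to 51 mm) on its far side. Origin: centre of the plate's underside, at table height; x points away from the robot towards the white unit (up to 20 degrees off straight ahead), y left along the row of bolts, z up. Bolts, covers and fins stand at y = +95 (left), 0 (mid), -95 mm (right).
- bolt_left (a joint): How far (m) the left bolt has sunk straight down: 0 at the start. Exactly one of the three bolts, any of them, is loose: pushed with more than about 4 N it sinks 7 mm and stays down. The sound ones move less than about 1.5 mm however they are pushed. They look the same.
- bolt_left_top (a point): Centre of the top of the left bolt's steel head, 18 mm in diameter. At the start it stands 80 mm above the table and 24 mm above the yellow cover, sticking out through the cover's 28 mm square opening. It lies at the base's x = -10 mm, 48 mm nearer the robot than its cover's fin.
- cover_left (a joint): Angle (rad) of the left bolt's yellow cover: 0 shut, grows as its far end is lifted, stop at 1.2. It is hinged on the side nearest the robot, weighs 100 g, and weight and a light spring shut it from any angle when let go (about 1.5 N at the fin).
- fin_left (a point): On the black upright fin, the left cover's handle: 16 mm long (x), 12 mm thick (y), rising 34 mm from the cover's top. This point is at the fin's middle in x and y, 22 mm over the cover's top and 12 mm below the fin's top; cover shut: 78 mm above the table, base's x = +38 mm. Its axes turn with the cover, z along the fin. The cover is 50 mm wide (y), its top 56 mm above the table.
- cover_left_hinge (a point): Middle of the left cover's hinge axis, which runs along the base's y, 42 mm above the table, at the base's x = -45 mm, 83 mm nearer the robot than the fin. Lifting swings the cover's far end up and then towards the robot. Axes as stage_base.
- bolt_mid (a joint): How far (m) the mid bolt has sunk straight down: 0 at the start. Exactly one of the three bolts, any of them, is loose: pushed with more than about 4 N it sinks 7 mm and stays down. The sound ones move less than about 1.5 mm however they are pushed. They look the same.
- bolt_mid_top (a point): Centre of the top of the mid bolt's steel head, 18 mm in diameter. At the start it stands 80 mm above the table and 24 mm above the yellow cover, sticking out through the cover's 28 mm square opening. It lies at the base's x = -10 mm, 48 mm nearer the robot than its cover's fin.
- cover_mid (a joint): Angle (rad) of the mid bolt's yellow cover: 0 shut, grows as its far end is lifted, stop at 1.2. It is hinged on the side nearest the robot, weighs 100 g, and weight and a light spring shut it from any angle when let go (about 1.5 N at the fin).
- fin_mid (a point): On the black upright fin, the mid cover's handle: 16 mm long (x), 12 mm thick (y), rising 34 mm from the cover's top. This point is at the fin's middle in x and y, 22 mm over the cover's top and 12 mm below the fin's top; cover shut: 78 mm above the table, base's x = +38 mm. Its axes turn with the cover, z along the fin. The cover is 50 mm wide (y), its top 56 mm above the table.
- cover_mid_hinge (a point): Middle of the mid cover's hinge axis, which runs along the base's y, 42 mm above the table, at the base's x = -45 mm, 83 mm nearer the robot than the fin. Lifting swings the cover's far end up and then towards the robot. Axes as stage_base.
- bolt_right (a joint): How far (m) the right bolt has sunk straight down: 0 at the start. Exactly one of the three bolts, any of them, is loose: pushed with more than about 4 N it sinks 7 mm and stays down. The sound ones move less than about 1.5 mm however they are pushed. They look the same.
- bolt_right_top (a point): Centre of the top of the right bolt's steel head, 18 mm in diameter. At the start it stands 80 mm above the table and 24 mm above the yellow cover, sticking out through the cover's 28 mm square opening. It lies at the base's x = -10 mm, 48 mm nearer the robot than its cover's fin.
- cover_right (a joint): Angle (rad) of the right bolt's yellow cover: 0 shut, grows as its far end is lifted, stop at 1.2. It is hinged on the side nearest the robot, weighs 100 g, and weight and a light spring shut it from any angle when let go (about 1.5 N at the fin).
- fin_right (a point): On the black upright fin, the right cover's handle: 16 mm long (x), 12 mm thick (y), rising 34 mm from the cover's top. This point is at the fin's middle in x and y, 22 mm over the cover's top and 12 mm below the fin's top; cover shut: 78 mm above the table, base's x = +38 mm. Its axes turn with the cover, z along the fin. The cover is 50 mm wide (y), its top 56 mm above the table.
- cover_right_hinge (a point): Middle of the right cover's hinge axis, which runs along the base's y, 42 mm above the table, at the base's x = -45 mm, 83 mm nearer the robot than the fin. Lifting swings the cover's far end up and then towards the robot. Axes as stage_base.
- mug: Bystander: red mug, 76 mm wide, 85 mm high, to the left of the stage. Origin: centre of its underside.
- lens_mount: Bystander: lens in a black ring on a short post and round foot, 48 mm wide, 82 mm high, to the right of the stage. Origin: centre of its underside.
- screw_tray: Bystander: yellow two-part screw tray, 90 x 70 x 30 mm, at the right, nearer the robot. Origin: centre of its underside.
- driver: Bystander: screwdriver about 160 mm long lying on the table at the left, nearer the robot. Origin: centre of its underside.

How it is judged:
On the way, in this order (a step that is already met when the one before it is completed fails the run):
1. the left bolt is tapped with the fingers (over 1.5 N) (contact force between the fingers and bolt_left above 1.5 N), for 0.03 s.
2. the mid bolt is tapped with the fingers (over 1.5 N) (contact force between the fingers and bolt_mid above 1.5 N), for 0.03 s.
3. the right bolt is tapped with the fingers (over 1.5 N) (contact force between the fingers and bolt_right above 1.5 N), for 0.03 s.
4. the loose bolt's cover is held up by the fingers (((value of joint bolt_left above 0.004 m and value of joint cover_left above 0.52 rad and contact force between the fingers and cover_left above 0.5 N and value of joint each of cover_mid, cover_right below 0.12 rad) or (value of joint bolt_mid above 0.004 m and value of joint cover_mid above 0.52 rad and contact force between the fingers and cover_mid above 0.5 N and value of joint each of cover_left, cover_right below 0.12 rad) or (value of joint bolt_right above 0.004 m and value of joint cover_right above 0.52 rad and contact force between the fingers and cover_right above 0.5 N and value of joint each of cover_left, cover_mid below 0.12 rad))), for 0.3 s.
At the end, for the whole second after the job is handed in: The cover of the bolt that has sunk (more than 4 mm) is open by more than 0.52 rad (30 degrees; the hinge's stop at 1.2 rad is the upper limit), still, and carried by the fingers (contact force over 0.5 N); the other two covers are shut (under 0.12 rad) (((value of joint bolt_left above 0.004 m and value of joint cover_left above 0.52 rad and contact force between the fingers and cover_left above 0.5 N and value of joint each of cover_mid, cover_right below 0.12 rad and velocity of joint cover_left between -0.1 and 0.1 rad/s) or (value of joint bolt_mid above 0.004 m and value of joint cover_mid above 0.52 rad and contact force between the fingers and cover_mid above 0.5 N and value of joint each of cover_left, cover_right below 0.12 rad and velocity of joint cover_mid between -0.1 and 0.1 rad/s) or (value of joint bolt_right above 0.004 m and value of joint cover_right above 0.52 rad and contact force between the fingers and cover_right above 0.5 N and value of joint each of cover_left, cover_mid below 0.12 rad and velocity of joint cover_right between -0.1 and 0.1 rad/s))); the arm keeps its last pose, push and grip.
It fails at once if a cover is opened (over 0.3 rad) though its bolt has not sunk ((value of joint cover_left above 0.3 rad and value of joint bolt_left below 0.004 m) or (value of joint cover_mid above 0.3 rad and value of joint bolt_mid below 0.004 m) or (value of joint cover_right above 0.3 rad and value of joint bolt_right below 0.004 m)).
It fails at once if a bystander (mug, lens mount, screw tray, driver) is moved by more than 25 mm (distance of any of mug, lens_mount, screw_tray, driver from where it was at the start of the episode above 0.025 m).
It also fails if it takes over 54 s, if anything falls off the work surface, if the arm or the gripper's body presses on something with over 40 N, if the wrist force passes 120 N, or if a joint passes its speed limit or range.

## Working session

There is one attempt and no reset: what is moved stays moved. The work goes in short steps, Python scripts to look and compute and a shell command to move; the robot and the scene stay as the last step left them, time stands still between calls to the robot, and variables do not carry over. Pictures are saved under pics/ and viewed, and the job is handed in when it is done.

```bash
ls; mkdir -p pics; python3 - <<'E'
from rig import *
import cv2
o=get_obs();print(o)
for n in ["scene","side"]:
    p=read_camera(n);cv2.imwrite(f"pics/{n}0.png",p["image"])
    for l in ["stage_base","bolt_left_top","bolt_mid_top","bolt_right_top","fin_left","fin_mid","fin_right","cover_left_hinge","mug","lens_mount","screw_tray","driver"]:
        r=landmark_of(l,p);print(n,l,[( [round(float(v)) for v in x["centre"]],round(x["confidence"],2)) for x in r[:4]])
E
```

```text
pics
{'time_s': 0.0, 'qpos': array([-0.04169131,  0.31175171,  0.01403341,  1.5130512 , -0.00443066,
        1.31923802, -0.02715255]), 'qvel': array([ 7.04458890e-05, -6.57636869e-04, -1.35699168e-03,  3.98256663e-04,
        7.82715342e-04, -1.79649792e-03, -1.83834755e-03]), 'effort': array([-8.45983850e-04, -3.79911804e+01,  1.45537080e-01, -2.30588043e+01,
        1.22032766e-02,  1.37352623e-02,  4.05736500e-06]), 'tool_pos': array([ 5.49258575e-01, -4.37011695e-06,  2.30209273e-01]), 'orientation': array([-0.00082531,  0.70708206,  0.70713047, -0.00088292]), 'contact_force': array([ 0.08622167,  0.36193419, -1.02410915]), 'moment': array([-0.0617472 , -0.00891404,  0.06961312]), 'finger_gap': 0.08518127009083999}
scene stage_base [([173, 297], 0.7), ([222, 226], 0.69), ([215, 333], 0.36)]
scene bolt_left_top [([194, 262], 0.6), ([198, 226], 0.22)]
scene bolt_mid_top [([198, 227], 0.6)]
scene bolt_right_top [([202, 185], 0.47)]
scene fin_left [([210, 262], 0.63)]
scene fin_mid [([211, 224], 0.63)]
scene fin_right [([219, 188], 0.85)]
scene cover_left_hinge [([192, 258], 0.66)]
scene mug [([217, 330], 0.73)]
scene lens_mount [([234, 140], 0.75)]
scene screw_tray [([196, 144], 0.96), ([219, 224], 0.72)]
scene driver [([174, 297], 0.46)]
side stage_base [([194, 277], 0.74), ([191, 241], 0.19)]
side bolt_left_top [([199, 255], 0.57)]
side bolt_mid_top [([176, 278], 0.57)]
side bolt_right_top [([151, 300], 0.53), ([162, 263], 0.25)]
side fin_left [([191, 237], 0.65)]
side fin_mid [([167, 262], 0.89)]
side fin_right [([148, 286], 0.71)]
side cover_left_hinge [([220, 266], 0.58)]
side mug [([261, 181], 0.61)]
side lens_mount [([143, 322], 0.88)]
side screw_tray [([294, 259], 0.66), ([168, 365], 0.6)]
side driver [([298, 258], 0.74), ([167, 261], 0.61)]
```

View pics/scene0.png

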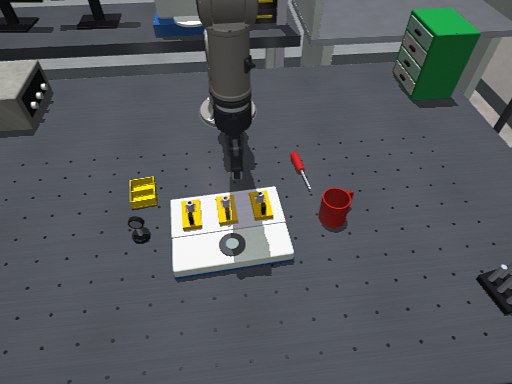

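View pics/side0.png

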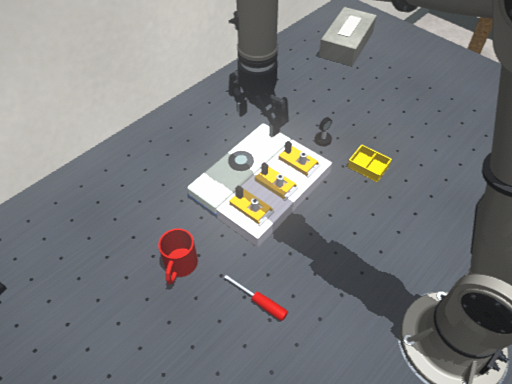

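The scene camera faces the robot, so robot-left is image-right: the mug is at (335,208) and the bolts run (262,194), (227,198), (187,203). The gripper stands before the stage. Next I fit the stage pose from all the views.

```bash
cat > h.py <<'E'
from rig import *
import numpy as np, cv2
from scipy.optimize import least_squares
LOC={}
for n,y in [("left",.095),("mid",0),("right",-.095)]:
    LOC[f"bolt_{n}_top"]=(-.010,y,.080); LOC[f"fin_{n}"]=(.038,y,.078); LOC[f"cover_{n}_hinge"]=(-.045,y,.042)
def proj(p,P):
    T=np.linalg.inv(p["pose"]); c=T[:3,:3]@P+T[:3,3]; u=p["K"]@c; return u[:2]/u[2]
def world(s,l):
    c,sn=np.cos(s[2]),np.sin(s[2]); x,y,z=l
    return np.array([s[0]+c*x-sn*y,s[1]+sn*x+c*y,z])
def detect(names=("scene","side","wrist"),tag="a"):
    out=[]
    for n in names:
        p=read_camera(n);cv2.imwrite(f"pics/{n}_{tag}.png",p["image"])
        for l in LOC:
            for r in landmark_of(l,p)[:1]:
                if r["confidence"]>.35: out.append((n,p,l,np.array(r["centre"],float)[::-1],r["confidence"]))
    return out
def fit(out,s0=(.62,0,0)):
    def f(s): return np.concatenate([(proj(p,world(s,LOC[l]))-uv) for n,p,l,uv,c in out])
    r=least_squares(f,s0,loss="soft_l1",f_scale=1.5)
    return r.x,f(r.x).reshape(-1,2)
E
python3 - <<'E'
from h import *
o=detect()
s,r=fit(o);print(s,np.degrees(s[2]))
for (n,p,l,uv,c),e in zip(o,r):print(n,l,uv.round(1),round(c,2),e.round(1))
for l in LOC:print(l,world(s,LOC[l]).round(4))
E
```

```text
[ 0.51626293 -0.03097775  0.06496412] 3.72216989515672
scene bolt_left_top [257.4 193.5] 0.44 [2.  0.1]
scene fin_left [260.  208.3] 0.84 [ 2.7 -0.7]
scene cover_left_hinge [256.9 193.9] 0.55 [ 0.1 -0.5]
scene bolt_mid_top [227.  196.7] 0.62 [-2.6  1.4]
scene fin_mid [222.2 212.5] 0.72 [ 4.4 -0.1]
scene cover_mid_hinge [226.6 199. ] 0.93 [-2.8 -1.3]
scene bolt_right_top [183.1 204.5] 0.47 [ 5.5 -1.8]
scene fin_right [185.6 214.1] 0.62 [4.1 3.2]
scene cover_right_hinge [193.1 199.2] 0.78 [-3.2  2.8]
side bolt_left_top [255.3 198.5] 0.48 [-0.9  1.5]
side fin_left [237.7 188.6] 0.79 [1.3 1.4]
side cover_left_hinge [266.2 219.6] 0.67 [-0.3 -2.3]
side bolt_mid_top [290.1 146.1] 0.6 [-10.2  29.7]
side fin_mid [263.2 168.2] 0.68 [ 1.4 -1.5]
side cover_mid_hinge [289.4 192.6] 0.56 [1.2 0.2]
side bolt_right_top [305.6 152.9] 0.57 [-2.2  0.7]
side fin_right [286.4 148. ] 0.76 [ 1.9 -2.8]
side cover_right_hinge [312.2 169.4] 0.97 [1.1 0.8]
wrist bolt_left_top [195.2 104.7] 0.72 [4.2 1.2]
wrist fin_left [257.4  99.4] 0.61 [-0.7  2.7]
wrist cover_left_hinge [170.4 106.6] 0.96 [-0.9  1.2]
wrist bolt_mid_top [211.4 214.2] 0.97 [-0.3 -0.7]
wrist fin_mid [262.5 211.6] 0.61 [ 1.2 -2. ]
wrist cover_mid_hinge [180.6 204.2] 0.93 [ 1.5 -0.5]
wrist bolt_right_top [221.5 303.6] 0.96 [-0.5  1.3]
wrist fin_right [273.  301.6] 0.68 [-3.4 -0.6]
wrist cover_right_hinge [192.3 287.7] 0.71 [ 0.6 -1.1]
bolt_left_top [0.5001 0.0632 0.08  ]
fin_left [0.548  0.0663 0.078 ]
cover_left_hinge [0.4652 0.0609 0.042 ]
bolt_mid_top [ 0.5063 -0.0316  0.08  ]
fin_mid [ 0.5542 -0.0285  0.078 ]
cover_mid_hinge [ 0.4714 -0.0339  0.042 ]
bolt_right_top [ 0.5125 -0.1264  0.08  ]
fin_right [ 0.5604 -0.1233  0.078 ]
cover_right_hinge [ 0.4775 -0.1287  0.042 ]
```

View pics/wrist_a.png

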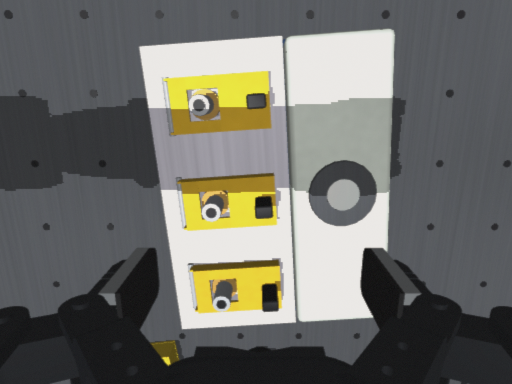

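```bash
python3 - <<'E'
from h import *
o=detect(("wrist",),"b")+detect(("wrist",),"c")
for k,oo in (("wrist",o),("ws",o+detect(("side",),"c"))):
    s,r=fit(oo);print(k,s,np.degrees(s[2]),np.abs(r).mean(0))
s,r=fit(o)
p=read_camera("wrist");im=cv2.resize(p["image"],(800,600))
for l in LOC:
    u=proj(p,world(s,LOC[l]))*800/512;cv2.circle(im,tuple(int(v) for v in u),3,(255,0,255),-1)
for b in ["driver","mug","lens_mount","screw_tray"]: print(b,[(x["centre"],x["confidence"]) for x in landmark_of(b,p)[:1]])
cv2.imwrite("pics/ov1.png",im)
for x in (-.065,.065):
  for y in (-.15,.15): pass
E
```

```text
wrist [ 0.51653167 -0.03105902  0.06980619] 3.999600067718069 [3.32819481 7.03079686]
ws [ 0.51655919 -0.03095042  0.0696317 ] 3.9896027618580363 [2.8666502  5.41857502]
driver [([204.0, 184.8], 0.29)]
mug []
lens_mount [([362.2, 261.3], 0.52)]
screw_tray []
```

View pics/ov1.png

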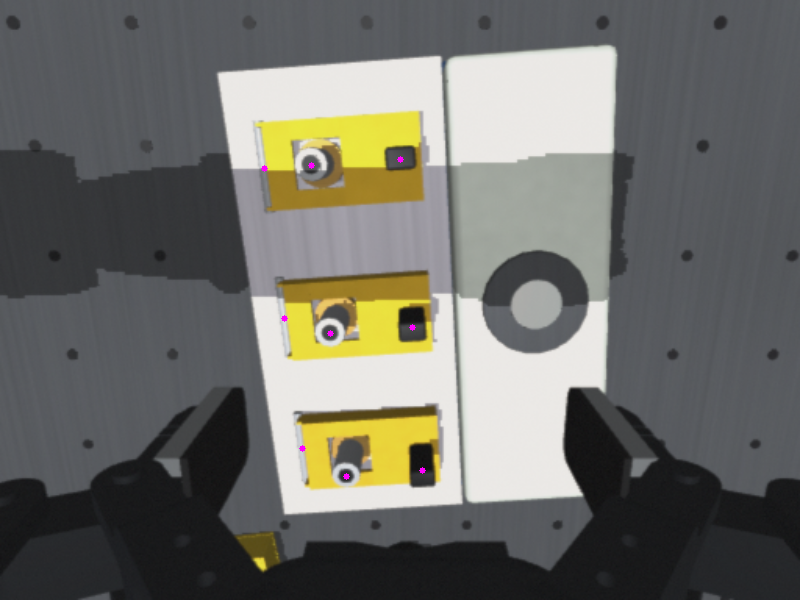

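```bash
python3 -m pendant '{"fingers":[0,0,0,0,0,0,0,0,0,0],"dp":[[0,0,0],[0,0,0],[0,0,0],[0,0,0],[0,0,0],[0,0,0],[0,0,0],[0,0,0],[0,0,0],[0,0,0]],"angular":[[0,0,0.0531],[0,0,0.0531],[0,0,0.0531],[0,0,0.0531],[0,0,0.0531],[0,0,0.0531],[0,0,0.0531],[0,0,0.0531],[0,0,0.0531],[0,0,0]]}' 30
cat > d.py <<'E'
import sys
from h import *
from scipy.spatial.transform import Rotation as R
S=(.51655,-.0310,.0698)
def delta(l):
    o=get_obs();q=o["orientation"];M=R.from_quat([*q[1:],q[0]]).as_matrix()
    print("t",o["time_s"],"pos",o["tool_pos"].round(4),"f",o["contact_force"].round(2),"gap",round(o["finger_gap"],4),"q",o["qpos"].round(2))
    print("toolx",M[:,0].round(3),"z",M[:,2].round(3),"tooly",M[:,1].round(3))
    for k in l:
        d=M.T@(world(S,LOC[k])-o["tool_pos"]); print(k,"tool-frame mm",(d*1e3).round(1),"frac",(d/.8).round(4))
if __name__=="__main__": delta(sys.argv[1:])
E
python3 d.py bolt_left_top bolt_mid_top bolt_right_top
```

```text
time_s: 5.8
tool_pos: [0.55, 0.0001, 0.2313]
orientation: [0.0, 0.999, 0.036, 0.0]
contact_force: [-0.4, -0.2, 0.1]
finger_gap: -0.0001
t 5.8 pos [5.500e-01 1.000e-04 2.313e-01] f [-0.4  -0.18  0.1 ] gap -0.0001 q [-0.22  0.31  0.25  1.52 -0.08  1.32 -1.46]
toolx [0.997 0.071 0.   ] z [ 0. -0. -1.] tooly [ 0.071 -0.997  0.   ]
bolt_left_top tool-frame mm [-45.4 -66.4 151.3] frac [-0.0568 -0.083   0.1891]
bolt_mid_top tool-frame mm [-45.6  28.6 151.3] frac [-0.057   0.0358  0.1891]
bolt_right_top tool-frame mm [-45.8 123.6 151.3] frac [-0.0572  0.1545  0.1891]
```

```bash
python3 -m pendant '{"fingers":[0,0,0,0,0],"dp":[[-0.0284,-0.0415,0],[-0.0284,-0.0415,0.04],[0,0,0.06],[0,0,0.05],[0,0,0]],"angular":[[0,0,0],[0,0,0],[0,0,0],[0,0,0],[0,0,0]]}'
python3 - <<'E'
from rig import *
import cv2
p=read_camera("wrist");cv2.imwrite("pics/w2.png",p["image"])
E
python3 d.py bolt_left_top
```

```text
time_s: 6.42
tool_pos: [0.497, 0.0628, 0.1086]
orientation: [0.001, 0.999, 0.036, -0.004]
contact_force: [0.8, -0.4, 0.6]
finger_gap: 0.0001
t 6.475 pos [0.4993 0.063  0.1109] f [-0.06 -0.51  0.28] gap 0.0 q [-0.32  0.32  0.2   1.82 -0.07  1.01 -1.59]
toolx [ 0.997  0.071 -0.002] z [-0.002 -0.    -1.   ] tooly [ 0.071 -0.997  0.   ]
bolt_left_top tool-frame mm [ 0.7 -0.1 30.9] frac [ 0.0009 -0.0001  0.0386]
```

View pics/w2.png

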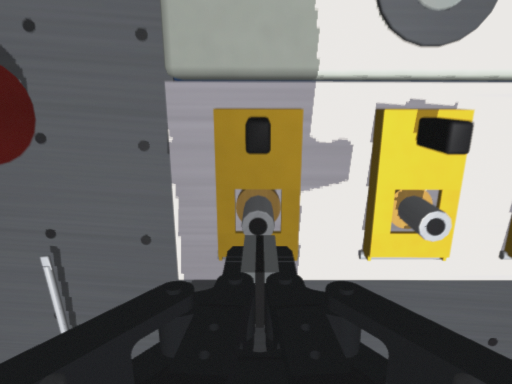

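The shut tips at (259,235) are in line with the left bolt head at (258,222). I descend in small steps.

```bash
python3 -m pendant '{"fingers":[0,0,0,0],"dp":[[0,0,0.015],[0,0,0.015],[0,0,0.006],[0,0,0.002]],"angular":[[0,0,0],[0,0,0],[0,0,0],[0,0,0]]}'; python3 -m pendant '{"fingers":[0],"dp":[[0,0,0.001]],"angular":[[0,0,0]]}'
```

```text
time_s: 6.98
tool_pos: [0.5, 0.0631, 0.0806]
orientation: [0.0, 0.999, 0.035, -0.0]
contact_force: [-0.6, 0.3, -0.6]
finger_gap: -0.0
time_s: 7.1
tool_pos: [0.5003, 0.0631, 0.0803]
orientation: [-0.0, 0.999, 0.035, 0.0]
contact_force: [-0.1, -0.1, -0.2]
finger_gap: 0.0004
```

```bash
for i in 1; do python3 -m pendant '{"fingers":[0,0],"dp":[[0,0,0.002],[0,0,0.001]],"angular":[[0,0,0],[0,0,0]]}';python3 -m pendant '{"fingers":[0],"dp":[[0,0,0.001]],"angular":[[0,0,0]]}'; done
```

```text
time_s: 7.35
tool_pos: [0.5004, 0.0631, 0.0795]
orientation: [-0.0, 0.999, 0.035, 0.0]
contact_force: [-3.7, -0.3, 12.5]
finger_gap: 0.0
time_s: 7.48
tool_pos: [0.5004, 0.0632, 0.0794]
orientation: [-0.0, 0.999, 0.035, 0.0]
contact_force: [-5.9, -1.2, 17.9]
finger_gap: -0.0
```

The left bolt is sound: 18 N at z 79.4 mm and no sinking. Next is the mid bolt.

```bash
python3 -m pendant '{"fingers":[0,0,0,0,0],"dp":[[0,0,-0.025],[0,0.0594,-0.003],[0,0.0594,0],[0,0,0],[0,0,0]],"angular":[[0,0,0],[0,0,0],[0,0,0],[0,0,0],[0,0,0]]}'; python3 d.py bolt_mid_top
```

```text
time_s: 8.1
tool_pos: [0.5067, -0.0312, 0.0993]
orientation: [-0.0, 0.999, 0.035, 0.0]
contact_force: [0.1, -0.4, -0.3]
finger_gap: -0.0001
t 8.1 pos [ 0.5067 -0.0312  0.0993] f [ 0.1  -0.36 -0.26] gap -0.0001 q [-0.16  0.35  0.24  1.82 -0.1   0.99 -1.38]
toolx [0.998 0.069 0.   ] z [ 0.     0.001 -1.   ] tooly [ 0.069 -0.998 -0.001]
bolt_mid_top tool-frame mm [-0.2  0.5 19.3] frac [-0.0003  0.0006  0.0242]
```

```bash
python3 -m pendant '{"fingers":[0,0,0],"dp":[[0,0.0006,0.014],[0,0,0.008],[0,0,0.002]],"angular":[[0,0,0],[0,0,0],[0,0,0]]}'; python3 -m pendant '{"fingers":[0,0],"dp":[[0,0,0.002],[0,0,0.001]],"angular":[[0,0,0],[0,0,0]]}';python3 -m pendant '{"fingers":[0],"dp":[[0,0,0.001]],"angular":[[0,0,0]]}'
```

```text
time_s: 8.48
tool_pos: [0.506, -0.0309, 0.0796]
orientation: [-0.001, 0.999, 0.036, -0.001]
contact_force: [-3.4, 1.5, 7.1]
finger_gap: -0.0002
time_s: 8.72
tool_pos: [0.506, -0.0309, 0.0794]
orientation: [-0.001, 0.999, 0.035, -0.001]
contact_force: [-7.0, 2.3, 16.8]
finger_gap: 0.0002
time_s: 8.85
tool_pos: [0.506, -0.0309, 0.0793]
orientation: [-0.001, 0.999, 0.035, -0.001]
contact_force: [-8.0, 2.5, 21.3]
finger_gap: 0.0003
```

The mid bolt is sound as well (21 N at 79.3 mm). Now the right one.

```bash
python3 -m pendant '{"fingers":[0,0,0,0,0],"dp":[[0,0,-0.026],[0,0.0594,-0.003],[0,0.0594,0],[0,0,0],[0,0,0]],"angular":[[0,0,0],[0,0,0],[0,0,0],[0,0,0],[0,0,0]]}'; python3 d.py bolt_right_top
```

```text
time_s: 9.48
tool_pos: [0.5132, -0.1263, 0.0998]
orientation: [-0.0, 0.999, 0.035, -0.0]
contact_force: [-0.3, 0.4, -0.3]
finger_gap: 0.0002
t 9.475 pos [ 0.5132 -0.1263  0.0998] f [-0.28  0.42 -0.25] gap 0.0002 q [-0.    0.39  0.28  1.77 -0.12  1.01 -1.18]
toolx [ 0.998  0.069 -0.   ] z [-0.     0.001 -1.   ] tooly [ 0.069 -0.998 -0.001]
bolt_right_top tool-frame mm [ 0.   0.1 19.8] frac [0.     0.0002 0.0247]
```

```bash
python3 -m pendant '{"fingers":[0,0,0],"dp":[[0,0,0.014],[0,0,0.008],[0,0,0.002]],"angular":[[0,0,0],[0,0,0],[0,0,0]]}'; python3 -m pendant '{"fingers":[0,0],"dp":[[0,0,0.002],[0,0,0.001]],"angular":[[0,0,0],[0,0,0]]}';python3 -m pendant '{"fingers":[0,0],"dp":[[0,0,0.002],[0,0,0.001]],"angular":[[0,0,0],[0,0,0]]}'
```

```text
time_s: 9.85
tool_pos: [0.5124, -0.1255, 0.0801]
orientation: [-0.001, 0.999, 0.035, -0.001]
contact_force: [-1.6, 2.2, 2.6]
finger_gap: 0.0003
time_s: 10.1
tool_pos: [0.5134, -0.1265, 0.0787]
orientation: [-0.0, 0.999, 0.035, 0.0]
contact_force: [-0.2, 1.3, 3.4]
finger_gap: 0.0001
time_s: 10.35
tool_pos: [0.5136, -0.1267, 0.0762]
orientation: [-0.0, 0.999, 0.035, 0.0]
contact_force: [-0.7, 2.3, 2.2]
finger_gap: 0.0001
```

It is sinking; I push on to the bottom, about 73 mm.

```bash
python3 -m pendant '{"fingers":[0,0],"dp":[[0,0,0.003],[0,0,0.001]],"angular":[[0,0,0],[0,0,0]]}';python3 -m pendant '{"fingers":[0,0],"dp":[[0,0,0.002],[0,0,0.001]],"angular":[[0,0,0],[0,0,0]]}'
```

```text
time_s: 10.6
tool_pos: [0.5137, -0.1268, 0.073]
orientation: [-0.0, 0.999, 0.035, 0.0]
contact_force: [-1.3, 2.0, 5.8]
finger_gap: 0.0002
time_s: 10.85
tool_pos: [0.5138, -0.1269, 0.0724]
orientation: [-0.0, 0.999, 0.035, 0.001]
contact_force: [-5.0, 3.8, 15.8]
finger_gap: 0.0002
```

Right bolt sunk. Rise and go over its fin, opening to 45 mm.

```bash
python3 -m pendant '{"fingers":[0,0,45,45,45,45,45,45],"dp":[[0,0,-0.03],[0,0,-0.04],[0.03,0,0],[0.03,0,0],[0,0,0],[0,0,0],[0,0,0],[0,0,0]],"angular":[[0,0,0],[0,0,0],[0,0,0],[0,0,0],[0,0,0],[0,0,0],[0,0,0],[0,0,0]]}'; python3 - <<'E'
from rig import *
import cv2
p=read_camera("wrist");cv2.imwrite("pics/w3.png",p["image"])
E
python3 d.py fin_right
```

```text
time_s: 11.85
tool_pos: [0.5606, -0.1239, 0.1266]
orientation: [0.0, 0.999, 0.034, -0.0]
contact_force: [-0.4, 0.3, 1.0]
finger_gap: 0.045
t 11.9 pos [ 0.5607 -0.1238  0.1266] f [ 0.21 -0.19 -0.31] gap 0.0449 q [-0.01  0.44  0.28  1.61 -0.13  1.11 -1.21]
toolx [ 0.998  0.069 -0.   ] z [-0. -0. -1.] tooly [ 0.069 -0.998  0.   ]
fin_right tool-frame mm [ 0.4 -0.7 48.6] frac [ 0.0005 -0.0008  0.0607]
```

View pics/w3.png

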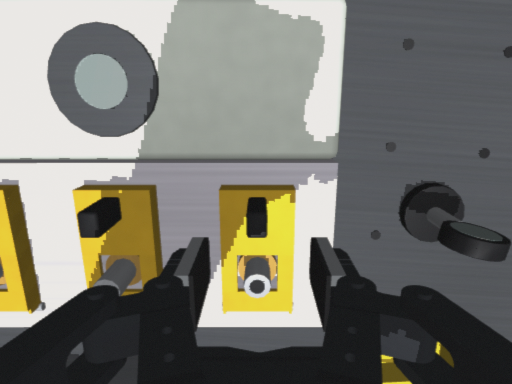

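The fin is at (257,217), centred between the pads; the lens mount, at (440,215), is clear to the right. Descend and grip.

```bash
python3 -m pendant '{"fingers":[45,45,45,45,45],"dp":[[0.0005,-0.0008,0.03],[0,0,0.025],[0,0,0.016],[0,0,0.0095],[0,0,0]],"angular":[[0,0,0],[0,0,0],[0,0,0],[0,0,0],[0,0,0]]}'; python3 -m pendant '{"fingers":[0,0,0,0,0,0],"dp":[[0,0,0],[0,0,0],[0,0,0],[0,0,0],[0,0,0],[0,0,0]],"angular":[[0,0,0],[0,0,0],[0,0,0],[0,0,0],[0,0,0],[0,0,0]]}' 40;python3 d.py fin_right
```

```text
time_s: 12.52
tool_pos: [0.5614, -0.123, 0.0619]
orientation: [-0.0, 0.999, 0.035, -0.0]
contact_force: [-0.3, -0.2, 0.5]
finger_gap: 0.0451
time_s: 13.28
tool_pos: [0.5623, -0.1223, 0.0627]
orientation: [-0.0, 0.999, 0.035, 0.001]
contact_force: [-0.0, 3.5, 5.3]
finger_gap: 0.0112
t 13.275 pos [ 0.5623 -0.1223  0.0627] f [-0.03  3.53  5.27] gap 0.0112 q [-0.    0.51  0.26  1.67 -0.15  0.97 -1.19]
toolx [0.998 0.07  0.001] z [ 0.001  0.001 -1.   ] tooly [ 0.07  -0.998 -0.001]
fin_right tool-frame mm [ -1.2   0.7 -15.3] frac [-0.0015  0.0009 -0.0192]
```

```bash
python3 -m pendant '{"fingers":[0,0,0,0,0],"dp":[[-0.0026,0,-0.009],[-0.0026,0,-0.009],[-0.0026,0,-0.009],[-0.0026,0,-0.009],[0,0,0]],"angular":[[0,0.0278,0],[0,0.0278,0],[0,0.0278,0],[0,0.0278,0],[0,0,0]]}'; python3 - <<'E'
from rig import *
import cv2
p=read_camera("side");cv2.imwrite("pics/s4.png",p["image"])
p=read_camera("wrist");cv2.imwrite("pics/w4.png",p["image"])
E
python3 d.py cover_right_hinge
```

```text
time_s: 13.9
tool_pos: [0.5502, -0.1231, 0.0906]
orientation: [-0.006, 0.984, 0.034, 0.176]
contact_force: [3.8, 3.1, -0.3]
finger_gap: 0.0111
t 14.0 pos [ 0.5505 -0.1231  0.0902] f [2.92 3.66 1.35] gap 0.0111 q [ 0.11  0.27  0.18  2.01 -0.32  0.55 -0.98]
toolx [0.936 0.066 0.345] z [ 0.344  0.024 -0.939] tooly [ 0.07  -0.998 -0.   ]
cover_right_hinge tool-frame mm [-84.6   0.8  20.3] frac [-0.1057  0.001   0.0254]
```

View pics/w4.png

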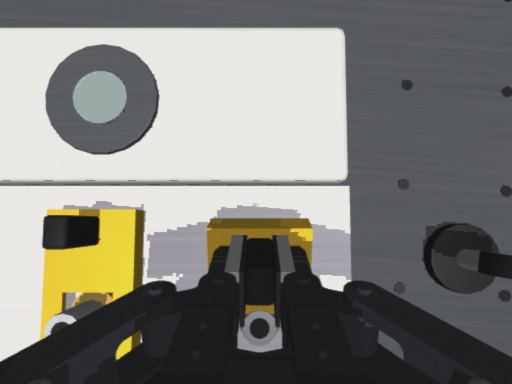

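The cover's far end is rising with the gripped fin near (258,230), and the mid cover is still shut. Joint 6 is nearing its lower limit of 0.2, so I go on carefully.

```bash
python3 -m pendant '{"fingers":[0,0,0,0],"dp":[[-0.0026,0,-0.009],[-0.0026,0,-0.009],[0,0,0],[0,0,0]],"angular":[[0,0.0278,0],[0,0.0278,0],[0,0,0],[0,0,0]]}'; python3 d.py cover_right_hinge
```

```text
time_s: 14.5
tool_pos: [0.5411, -0.1238, 0.102]
orientation: [-0.009, 0.965, 0.034, 0.26]
contact_force: [2.6, 4.4, 3.9]
finger_gap: 0.0113
t 14.5 pos [ 0.5411 -0.1238  0.102 ] f [2.56 4.43 3.9 ] gap 0.0113 q [ 0.29  0.19  0.03  2.17 -0.61  0.35 -0.64]
toolx [0.863 0.062 0.502] z [ 0.5    0.036 -0.865] tooly [ 0.071 -0.997  0.   ]
cover_right_hinge tool-frame mm [-84.6   0.7  20.3] frac [-0.1057  0.0008  0.0254]
```

```bash
python3 -m pendant '{"fingers":[0,0,0],"dp":[[-0.0026,0,-0.009],[0,0,0],[0,0,0]],"angular":[[0,0.0278,0],[0,0,0],[0,0,0]]}'; python3 d.py cover_right_hinge
```

```text
time_s: 14.88
tool_pos: [0.5376, -0.1239, 0.1061]
orientation: [-0.012, 0.955, 0.034, 0.294]
contact_force: [1.6, 2.0, 3.8]
finger_gap: 0.0113
t 14.875 pos [ 0.5376 -0.1239  0.1061] f [1.64 2.04 3.8 ] gap 0.0113 q [ 0.44  0.17 -0.09  2.23 -0.87  0.29 -0.37]
toolx [0.825 0.058 0.562] z [ 0.56   0.043 -0.827] tooly [ 0.072 -0.997 -0.003]
cover_right_hinge tool-frame mm [-85.2   0.9  19.6] frac [-0.1065  0.0012  0.0245]
```

```bash
python3 -m pendant '{"fingers":[0,0,0,0],"dp":[[-0.0046,0,-0.009],[0,0,0],[0,0,0],[0,0,0]],"angular":[[0,0,0],[0,0,0],[0,0,0],[0,0,0]]}'; python3 - <<'E'
from h import *
for n in("side","scene","wrist"):
    p=read_camera(n);cv2.imwrite(f"pics/{n}5.png",p["image"])
    if n!="wrist":
        r=landmark_of("fin_right",p)[:2];print(n,[(x["centre"],x["confidence"]) for x in r])
        for a in (0,30,35,40):
            t=np.radians(a);x=.083*np.cos(t)-.036*np.sin(t);z=.083*np.sin(t)+.036*np.cos(t)
            print(a,proj(p,world((.51655,-.031,.0698),(-.045+x,-.095,.042+z)))[::-1].round(1))
E
python3 d.py cover_right_hinge
```

```text
time_s: 15.38
tool_pos: [0.5304, -0.1243, 0.1097]
orientation: [-0.012, 0.955, 0.034, 0.293]
contact_force: [3.8, 0.4, 3.8]
finger_gap: 0.0111
side [([143.1, 299.8], 0.61)]
0 [145.1 288. ]
30 [140.3 298.1]
35 [140.3 300.3]
40 [140.5 302.7]
scene [([194.6, 182.0], 0.81)]
0 [217.6 189.8]
30 [199.7 187.1]
35 [196.6 186.8]
40 [193.6 186.4]
t 15.625 pos [ 0.5303 -0.1243  0.1098] f [4.52 0.21 3.35] gap 0.0109 q [ 0.44  0.15 -0.09  2.24 -0.86  0.3  -0.37]
toolx [0.825 0.058 0.562] z [ 0.56   0.043 -0.827] tooly [ 0.072 -0.997 -0.003]
cover_right_hinge tool-frame mm [-81.3   1.   26.7] frac [-0.1016  0.0013  0.0334]
```

```bash
python3 -c "
import cv2,numpy as np
a=cv2.imread('pics/side5.png')[90:270,180:400];b=cv2.imread('pics/wrist5.png')
cv2.imwrite('pics/m5.png',np.hstack([cv2.resize(a,(440,360)),cv2.resize(b,(360,360))]))"
```

```text
(no output)
```

View pics/m5.png

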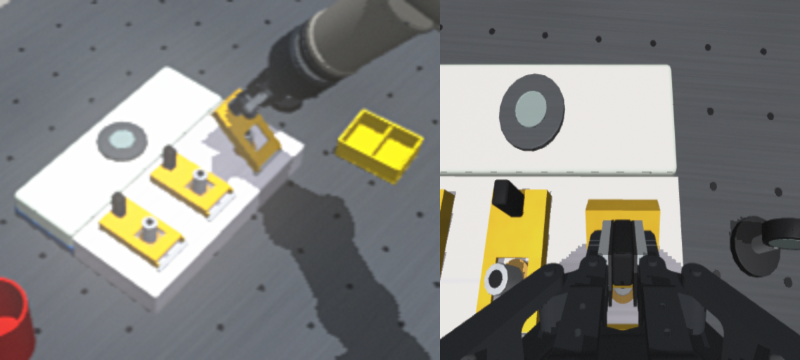

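The side and wrist views show the right cover standing up, its fin in the fingers, at about 38°. The left and mid covers are flat, and the mug, tray and lens mount are standing as they were. I hold briefly, then hand in.

```bash
python3 -m pendant '{"fingers":[0,0,0,0],"dp":[[0,0,0],[0,0,0],[0,0,0],[0,0,0]],"angular":[[0,0,0],[0,0,0],[0,0,0],[0,0,0]]}'; python3 -c "
from rig import *
print(get_obs()['qvel'].round(4)); close_job()"
```

```text
time_s: 16.12
tool_pos: [0.5303, -0.1243, 0.1098]
orientation: [-0.012, 0.955, 0.034, 0.294]
contact_force: [4.8, -0.4, 3.0]
finger_gap: 0.0112
[ 0.001  -0.001   0.     -0.0014  0.0004  0.0008 -0.0004]
the job is handed in; nothing more can be done
```

The right bolt is the loose one. Its cover is held up by the fin at roughly 38°, and I handed the job in at 16.1 s with the gripper still holding it.

- **Taps:** I tapped the bolts left, mid, right with shut fingertips. The left (18 N) and mid (21 N) heads stayed at about 79 mm. The right one gave and stopped at 72.4 mm, about 7 mm down.
- **Lift:** I gripped the fin with the force set to 40 N. The tool turned with the cover to about 34°, close to joint 6's lower limit, so I did the last 5° by shifting without turning and letting the fin pivot in the pads.
- **Last checks:**
  - The fin's position in the scene camera gives about 38°, in line with the gripper's path.
  - The side camera's fin reading was about 3 pixels off the predicted line and gives roughly 34°. Both are above the required 30°.
  - The finger gap was 11 mm on the 12 mm fin, and the arm was still.
  - The left and mid covers were shut. The mug, screw tray and lens mount looked untouched; the driver was not in the last pictures I viewed.

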